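Open the table-top steamer for descaling

TASK

The small facial steamer on the worktop is due for descaling. Swing its steam arm out to the left, towards the basin, until the whole nozzle head is beyond the side of the housing, turn both black turn buttons fully aside, in line with the panel's edges, and then lift the grey access panel straight out by its handle. Set it down flat, handle up, in the middle of the black rubber mat without dropping it; leave the arm and the buttons open and don't disturb the razor case, trimmer and clipper lying about.

Things in the scene. Friction and masses are not known exactly. Their poses are not given: they have to be found in the camera images.
- table_steamer: White table-top facial steamer, fixed. Housing 200 (x) x 230 (y) x 102 mm high with a flat top; origin at the centre of its underside on the worktop, x to its back, y to its left (basin side) and z up; its front (dial, red switch) faces -x. The panel's opening in its top is centred at (-20, -18) mm. The arm's pivot column stands on the back left corner at (75, 88) mm.
- steam_arm (a joint): Angle of the steam arm about its vertical pivot, rad: 0 parked diagonally over the panel (starts 0 to 0.35), growing clockwise as seen from above, by way of the front, to the left; stop at 2.1. From about 1.2 on the whole nozzle head is beyond the housing's left side, at 1.6 well beyond it. It turns stiffly (about 1 N at the nozzle) and stays where it is left.
- steam_arm_nozzle (a point): Centre of the black grip cap that tops the arm's nozzle head, 226 mm above the worktop: the head is an upright cylinder 37 mm in diameter from 160 to 240 mm height, 140 mm from the pivot. The arm tube (23 mm) joins its side at 181 mm height and a black snout points outward from it at the same height; above 195 mm only the cylinder is there to grip or push.
- steam_arm_hinge (a point): Point on the arm's vertical pivot axis at the height of the nozzle point. The pivot column under it and the arm's elbow reach up to 193 mm.
- button_left (a joint): Angle of the left turn button about its vertical axis, rad: 0 lies across the panel's left edge and holds it (starts -0.3 to 0.3); it turns either way to stops at +-1.6 (positive = counter-clockwise from above); beyond +-1.25 it is clear of the panel. Light friction (0.05 N m), stays where left.
- button_right (a joint): The same for the right turn button, on the panel's right edge.
- button_left_grip (a point): Centre of the top of the left button's wing, on its turning axis, 120 mm above the worktop, 64 mm left of the panel's centre; y along the button, x across it. The button is a black plate 54 x 14 mm with rounded ends, its top at 108 mm height, with an upright wing on it, 36 mm long, 10 mm thick and 12 mm high, to pinch across; both are centred on the axis.
- button_right_grip (a point): The same for the right button, 64 mm right of the panel's centre.
- panel: Loose grey access panel, 110 (x) x 96 (y) x 10 mm, 0.2 kg, lying in its opening flush with the housing's top with about 2.5 mm play all round, on a ledge 92 mm above the worktop; origin at the centre of its underside. The turn buttons hold it down until they are turned aside.
- panel_handle (a point): Centre of the steel bar of the panel's bow handle, 49 mm above the panel's underside: bar 88 mm long along the panel's x, 14 mm wide (y) and 14 mm high, standing 32 mm clear of the panel between two feet at its ends (free length 60 mm).
- mat: Flat black ribbed rubber mat, 176 (x) x 150 (y) x 4 mm, fixed on the worktop to the right of the steamer; origin at the centre of its underside.
- trimmer_red: Small red trimmer, 100 x 25 x 21 mm, lying front left of the steamer; origin under the middle.
- clipper: Black hair clipper, 182 x 44 x 35 mm, lying behind the mat; origin under the middle.
- razor_case: Grey razor case, 120 x 42 x 24 mm, lying in front of the steamer; origin under the middle.

How it is judged:
On the way:
1. with the nozzle head beyond the housing's left side and both buttons turned aside, the panel is lifted clear of its opening (y of steam_arm_nozzle in the frame of table_steamer above 0.134 m and (value of joint button_left above 1.2 rad or value of joint button_left below -1.2 rad) and (value of joint button_right above 1.2 rad or value of joint button_right below -1.2 rad) and z of panel in the frame of table_steamer above 0.115 m), for 0.1 s.
At the end, for the whole second after the job is handed in: The whole nozzle head is beyond the housing's left side, both turn buttons stand more than 1.2 rad (69 degrees) off their holding position, and the panel lies at rest, flat (within 3 degrees) and handle up on the mat, its centre within 35 mm of the mat's centre (y of steam_arm_nozzle in the frame of table_steamer above 0.134 m and (value of joint button_left above 1.2 rad or value of joint button_left below -1.2 rad) and (value of joint button_right above 1.2 rad or value of joint button_right below -1.2 rad) and horizontal distance between panel and mat below 0.035 m and z of panel in the frame of mat between 0.001 and 0.007 m and z of panel_handle in the frame of mat above 0.045 m and angle between panel's own z axis and vertical below 0.05 rad and linear speed of panel below 0.02 m/s); the robot touches nothing.
It fails at once if the panel is dropped or slammed down (faster than 0.5 m/s within 40 mm of the worktop) (height (world z) of panel below 0.04 m and linear speed of panel above 0.5 m/s).
It fails at once if the razor case, the red trimmer or the clipper is moved more than 30 mm (distance of any of razor_case, trimmer_red, clipper from where it was at the start of the episode above 0.03 m).
It also fails if it takes over 72 s, if anything falls off the work surface, if the arm or the gripper's body presses on something with over 40 N, if the wrist force passes 120 N, or if a joint passes its speed limit or range.

ROBOT

A 7-joint arm with a two-finger parallel gripper is mounted at the origin on a cart in front of the work surface, level with it; the furniture and walls round the work are solid. World frame = base frame: x ahead of the robot, y to its left, z up, the work surface at z = 0. Lengths are in m, angles in rad, forces in N, time in s.
With the tool pointing down it reaches from about 0.425 to 0.875 m from the base axis. Payload 4.7 kg.
Tool frame: the origin (TCP) lies on the mounting face of the last link; the fingertips stand 182 mm ahead of it and the grasp point (between the pads) lies ahead of it (ctrl.grip_point_offset is the z of the grasp point in the tool frame, in m); z points along the fingers, y is the line along which they close (so a half turn about z gives the same grasp; the last joint's range is limited). The gripper opens to 87 mm and grips with 3 to 60 N. Pads are 19 mm wide; open, the fingers measure 117 mm over their backs; the gripper's body (75 mm by 190 mm) begins 51 mm behind the grasp point.
Start: joints at [-1.105, 0.321, -0.07, 1.45, 0.023, 1.371, -0.057], TCP at [0.284, 0.585, 0.405] pointing down, gripper open.
Joint ranges: [-2.86, 2.86], [-0.3, 2.09], [-1.38, 1.24], [0.06, 2.45], [-1.56, 4.7], [0.09, 2.05], [-2.69, 2.69]. Speed limits (rad/s): [2.57, 2.57, 3.14, 3.14, 3.14, 3.14, 3.14].

INTERFACE

Orientations are given as a rotation vector (axis times angle).
In Python, from bench import ctrl gives the robot as it stands.
- The arm moves only by the tool pendant, called as a command line: name --argument value ..., lists and objects as JSON in quotes. Schema: {"type":"object","properties":{"rows":{"type":"array","items":{"type":"array","prefixItems":[{"type":"array","items":{"type":"number"},"minItems":3,"maxItems":3},{"type":"number"},{"type":"number"}],"minItems":3,"maxItems":3},"minItems":1,"maxItems":20},"grip_n":{"type":"number"},"only":{"type":"string"},"quiet":{"type":"boolean"},"lines":{"type":"string"}},"required":["rows"],"additionalProperties":false}. rows is a list of rows, 1 to 20 of them, each written [[dx, dy, dz], turn, opening]: dx, dy, dz in units of 5 mm, then a turn about the tool's z in rad, then the opening from 0.0 (shut) to 1.0 (fully open); each row is the pose to reach, as a shift and turn from the pose commanded when the call began, along the tool's axes at that moment; what a row does not reach only later rows make up. A row lasts 1/10 s, in which the tool goes at most 0.05 m and 0.15 rad, less where a joint would pass 70% of its speed; a pose out of reach is approached as far as the arm can. The fingers move at their own pace and stop on an object; grip_n is the grip in N (left out, the last holds). Time passes only in rows, so rows that do not move let the fingers close. The tool returns the time, the measured TCP pose, the force, the opening and the grip force at its end. only (a regular expression) keeps the lines of the reply that match it, lines (a string "A,B") keeps lines A to B, and quiet returns only ok. Input that does not fit is refused with a message, and nothing moves.
- ctrl.get_state(): the state, without advancing time (a new reading comes with each control period).
- ctrl.get_image(name): name is "scene" or "top"; returns (picture, depth): 384x512x3 uint8, red, green, blue; 384x512 float32, m along the optical axis (not along the pixel's ray), 0 where there is no reading.
- ctrl.camera_model(name): a dict with "vertical_fov" (degrees; the focal length in pixels is half the picture's height over the tangent of half this angle, whatever the lens; pixels are square), "cx", "cy" (the principal point, pixels), "rvec" (rotation vector, rad) and "tvec" (3), from world to camera coordinates, as OpenCV has them. Camera axes: x right, y down, z forward; pixel columns grow to the right and rows downward; lengths in m; the calibration is good to about 2 mm. A picture is of the moment at which its call begins. camera_model takes no time and is no camera call.
- ctrl.close_job(): hands the job in; it is judged then, once.
The state is a dict: "time": time; "joint_positions": joint angles; "qd": joint speeds; "joint_torque": joint torques, N m; "position": TCP position; "tool_rot": TCP orientation; "ft_force": force on the tool from outside, world axes, zero at the start; "torque": the same for the moment, N m; "grip_width": opening from 0.0 (shut) to 1.0 (fully open); "grip_force": force on a finger pad.
Only numpy, scipy, OpenCV 4.12 (cv2) and the standard library are available. Lean on these libraries where they do the work, as an engineer would, in place of code of your own. Each camera call takes 0.05 s, during which the arm holds its last target. There are 200 camera calls.

## Working session

There is one attempt and no reset: what is moved stays moved. The work goes in short steps, Python scripts to look and compute and a tool call to move; the robot and the scene stay as the last step left them, time stands still between calls to the robot, and variables do not carry over. Pictures are saved under pics/ and viewed, at most 10 in all, crops included, and the job is handed in when it is done.

```bash
ls; mkdir -p pics; cat > h.py <<'E'
import numpy as np, cv2
from bench import ctrl
def cam(n):
    m=ctrl.camera_model(n); R=cv2.Rodrigues(np.array(m['rvec'],float))[0]; t=np.array(m['tvec'],float)
    f=192/np.tan(np.radians(m['vertical_fov'])/2); return R,t,f,m['cx'],m['cy']
def cloud(n,d):
    R,t,f,cx,cy=cam(n); v,u=np.mgrid[:384,:512]
    p=np.stack([(u-cx)/f*d,(v-cy)/f*d,d],-1); return (p-t)@R
def plane(n,u,v,z):
    R,t,f,cx,cy=cam(n); r=np.array([(u-cx)/f,(v-cy)/f,1])@R; c=-t@R; return c+r*(z-c[2])/r[2]
E
python3 - <<'E'
from h import *
s=ctrl.get_state(); print(s['position'],s['tool_rot'],ctrl.grip_point_offset,s['time'])
ims=[]
for n in('top','scene'):
    im,d=ctrl.get_image(n); np.savez('pics/%s0.npz'%n,im=im,d=d); print(n,ctrl.camera_model(n))
    cv2.imwrite('pics/%s0.png'%n,cv2.resize(im[:,:,::-1],(800,600)))
E
```

```text
pics
[0.2837327  0.58457367 0.40363146] [-7.03523887e-01 -3.06148135e+00  2.99431834e-03] 0.1635 0.0
top {'vertical_fov': 45.50991403853909, 'cx': 255.9930993553035, 'cy': 191.89845229332784, 'rvec': array([ 2.15591239, -2.2043954 ,  0.08109759]), 'tvec': array([-0.08960663,  0.53432129,  1.39679914])}
scene {'vertical_fov': 45.19810044965401, 'cx': 257.08892016300115, 'cy': 200.0047057667348, 'rvec': array([ 2.17836564, -1.07351848,  0.40377153]), 'tvec': array([-0.39860002,  0.36942623,  1.09893666])}
```

View pics/top0.png

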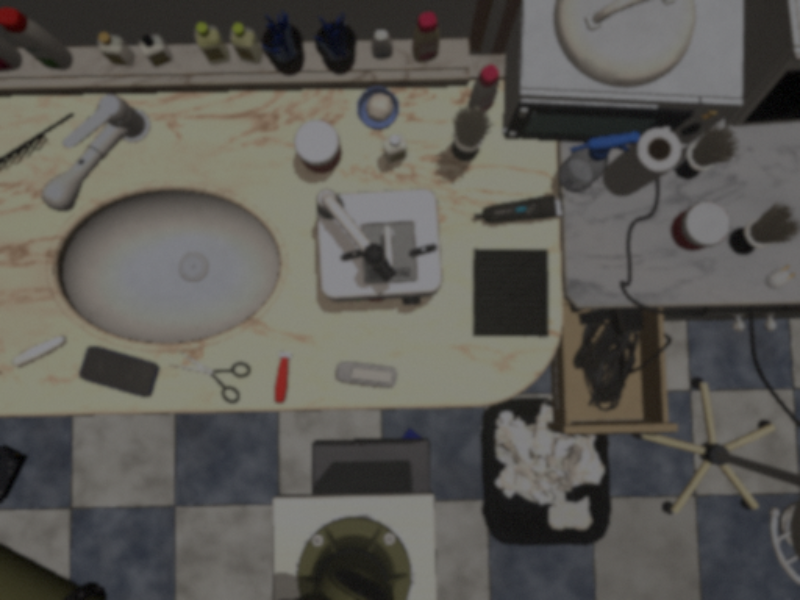

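View pics/scene0.png

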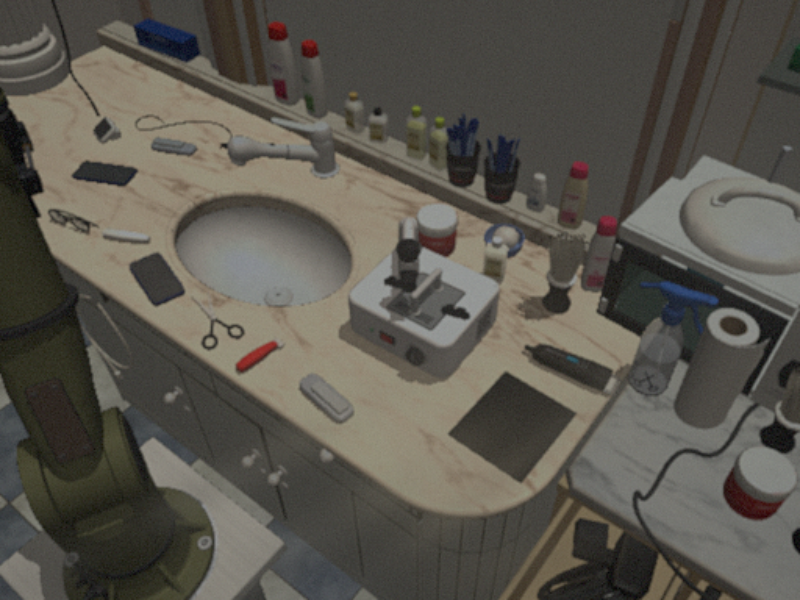

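The top view (800 px scale) shows the housing at x 318–440, y 190–300, with the pivot near (330,205) and the nozzle near (375,257). The buttons are near (352,255) and (424,250), the handle near (388,245) and the mat at x 473–547, y 250–335. The scene view agrees.

```bash
cat > m.py <<'E'
from h import *
def rect(P,m=None):
    r=cv2.minAreaRect((P[:,:2]*1000).astype(np.float32)); return np.round(r[0],1),np.round(r[1],1),round(r[2],1)
z=np.load('pics/top0.npz'); im,d=z['im'],z['d']; C=cloud('top',d); X,Y,Z=C[...,0],C[...,1],C[...,2]
v,u=np.mgrid[:384,:512]; g=im.max(2)
box=lambda a,b,c,e:(u>a*.64)&(u<b*.64)&(v>c*.64)&(v<e*.64)
H=box(310,448,182,308)
top=H&(Z>.09)&(Z<.115); print('top z',np.median(Z[top&(g>120)]))
def comps(mask,name,zz):
    n,l,s,c=cv2.connectedComponentsWithStats(mask.astype(np.uint8))
    for i in range(1,n):
        if s[i,4]>15:
            q=np.argwhere(l==i); P=np.array([plane('top',b,a,zz) for a,b in q]); print(name,s[i,4],rect(P),'z',np.median(Z[l==i]),'uv',np.round(c[i]))
k=cv2.morphologyEx(top.astype(np.uint8),cv2.MORPH_OPEN,np.ones((3,3)))>0
comps(k,'housing',.102)
comps(H&(g<60)&(Z>.08),'dark',.115)
comps(H&(Z>.2),'high',.24)
comps(box(465,558,240,345)&(g<70)&(Z<.02),'mat',.004)
comps(H&(Z>.13)&(Z<.2),'mid',.19)
E
python3 m.py; python3 - <<'E'
import cv2,numpy as np
im=np.load('pics/top0.npz')['im'][110:205,195:290,::-1]
cv2.imwrite('pics/c0.png',cv2.resize(np.clip(im.astype(float)*1.5,0,255).astype(np.uint8),(570,570),interpolation=cv2.INTER_CUBIC))
E
```

```text
top z 0.10173091244827158Traceback (most recent call last):
  File "m.py", line 15, in <module>
    comps(k,'housing',.102)
    ~~~~~^^^^^^^^^^^^^^^^^^
  File "m.py", line 13, in comps
    q=np.argwhere(l==i); P=np.array([plane('top',b,a,zz) for a,b in q]); print(name,s[i,4],rect(P),'z',np.median(Z[l==i]),'uv',np.round(c[i]))
                                     ~~~~~^^^^^^^^^^^^^^
  File "h.py", line 10, in plane
    R,t,f,cx,cy=cam(n); r=np.array([(u-cx)/f,(v-cy)/f,1])@R; c=-t@R; return c+r*(z-c[2])/r[2]
                ~~~^^^
  File "h.py", line 4, in cam
    m=ctrl.camera_model(n); R=cv2.Rodrigues(np.array(m['rvec'],float))[0]; t=np.array(m['tvec'],float)
ValueError: time passes only in moves, steps and waits
```

View pics/c0.png

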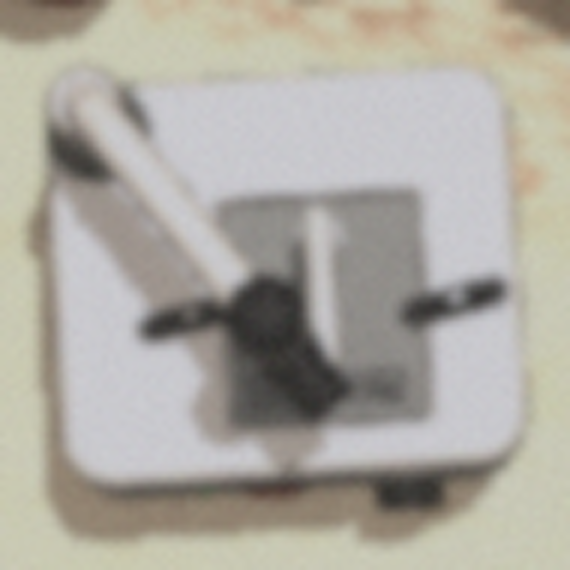

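The crop shows the nozzle cap at crop (265,310) and the snout at (320,385). The left button is around (180,318), the right one around (457,300), and the handle is at (320,270). The camera model needs caching, since it refused repeated calls.

```bash
sed -i 's/^def cam(n):/import functools\n@functools.lru_cache\ndef cam(n):/' h.py; python3 m.py; tail -4 m.py >/dev/null; cat > fine.py <<'E'
E
python3 - <<'E'
from h import *
for n,u,v,z in [('nozzle',195+265/6,110+310/6,.24),('Rbutton tips a',195+410/6,110+313/6,.108),('b',195+503/6,110+287/6,.108),('Ltip',195+142/6,110+328/6,.108),('handle top a',195+318/6,110+208/6,.148),('b',195+330/6,110+345/6,.148),('panel tl',195+218/6,110+198/6,.102),('tr',195+418/6,110+190/6,.102),('br',195+433/6,110+416/6,.102),('bl',195+230/6,110+427/6,.102)]:
    print(n,np.round(plane('top',u-.5,v-.5,z)*1000,1))
E
```

```text
top z 0.10173091244827158
housing 4164 (array([635.5, -61.9]), array([199. , 228.6]), 2.1) z 0.10168978444449771 uv [243. 156.]
dark 32 (array([691.6,  36.2]), array([27.1, 10.3]), 43.6) z 0.1146386559621202 uv [208. 136.]
dark 358 (array([590.9, -46.8]), array([79.3, 72.5]), 26.5) z 0.19439607972151873 uv [240. 168.]
dark 20 (array([ 612.7, -132.7]), array([17.4,  8.8]), 88.7) z 0.11177653058733641 uv [265. 161.]
high 167 (array([595. , -57.7]), array([34.2, 37.1]), 88.7) z 0.2390040177639664 uv [239. 162.]
mat 2532 (array([ 544.3, -321.7]), array([146.5, 169.9]), 88.7) z 0.0038928323078333913 uv [326. 187.]
mid 430 (array([667.2,  -4.6]), array([127.9,  37.1]), 43.5) z 0.1880633612494766 uv [218. 138.]
mid 239 (array([602.2, -66.2]), array([96.6, 49.4]), 6.3) z 0.17178197662728573 uv [247. 164.]
nozzle [597.2 -58.2 240. ]
Rbutton tips a [ 613.5 -123.6  108. ]
b [ 625.2 -169.2  108. ]
Ltip [609.1   6.9 108. ]
handle top a [658.8 -80.7 148. ]
b [593.3 -85.  148. ]
panel tl [673.3 -30.8 102. ]
tr [ 675. -129.  102.]
br [ 563.5 -133.7  102. ]
bl [560.3 -34.7 102. ]
```

Every measurement fits the given sizes: housing centre (635.5,-61.9) with yaw 2.1°, nozzle 141 mm from the pivot, mat at (544,-322). First I move above the nozzle.

The rows are not in the units I measure in: shifts go in units of 5 mm. I convert before sending: -0.442 m is -88.4, -0.06 m is -12.

```bash
cat > to.py <<'E'
# usage: to.py x y z yaw_deg(of tool y, world) -> shift in tool axes, in mm / rad
import sys; from h import *
s=ctrl.get_state(); R=cv2.Rodrigues(np.array(s['tool_rot']))[0]
x,y,z,w=map(float,sys.argv[1:]); d=(np.array([x,y,z])/1000-s['position'])@R
cur=np.degrees(np.arctan2(R[1,1],R[0,1])); t=(cur-w+90)%180-90
print('d',np.round(d,4),'turn',round(np.radians(t),3),'yaw',round(cur,1),'pos',s['position'].round(4),'t',s['time'],'F',np.round(s['ft_force'],1),'q7',s['joint_positions'][6].round(2))
E
```

pendant --rows '[[[0,0,-8],0,1],[[0,0,-12],0,1],[[-12,-8,-12],0.1,1],[[-112,-88.4,-12],1.08,1],[[-112,-88.4,-12],1.08,1],[[-112,-88.4,-12],1.08,1],[[-112,-88.4,-12],1.08,1],[[-112,-88.4,-12],1.08,1],[[-112,-88.4,-12],1.08,1],[[-112,-88.4,-12],1.08,1],[[-112,-88.4,-12],1.08,1],[[-112,-88.4,-12],1.08,1],[[-112,-88.4,-12],1.08,1],[[-112,-88.4,-12],1.08,1],[[-112,-88.4,-12],1.08,1],[[-112,-88.4,-12],1.08,1],[[-112,-88.4,-12],1.08,1],[[-112,-88.4,-12],1.08,1]]' --grip_n 10

```text
time: 1.9
position: [0.5948, -0.0604, 0.4641]
tool_rot: [2.184, 2.258, -0.003]
ft_force: [1.0, 0.2, -0.2]
grip_width: 1.0
grip_force: 0.0
```

```bash
python3 to.py 596 -58 386 2.1
```

```text
d [0.0025 0.0014 0.0781] turn -0.003 yaw 1.9 pos [ 0.5948 -0.0604  0.4641] t 1.9 F [ 1.   0.2 -0.2] q7 0.18
```

pendant --rows '[[[0.5,0.28,8],0,1],[[0.5,0.28,15.2],0,1],[[0.5,0.28,15.6],0,1],[[0.5,0.28,15.6],0,0.3],[[0.5,0.28,15.6],0,0.3],[[0.5,0.28,15.6],0,0.3],[[0.5,0.28,15.6],0,0.3],[[0.5,0.28,15.6],0,0.3]]' --grip_n 10

```text
time: 2.7
position: [0.5961, -0.0549, 0.3877]
tool_rot: [2.177, 2.264, 0.002]
ft_force: [-0.5, -0.2, 0.4]
grip_width: 0.632
grip_force: 0.0
```

```bash
python3 - <<'E'
from h import *
s=ctrl.get_state(); R=cv2.Rodrigues(np.array(s['tool_rot']))[0]; p=s['position']; c=np.array([.7072,.0288,p[2]])
v=p-c; print(p,np.hypot(*v[:2]),np.degrees(np.arctan2(v[1],v[0]))%360,s['grip_width'])
a0=np.arctan2(v[1],v[0])
for k in range(1,15):
    a=a0-k*.1; t=c+np.hypot(*v[:2])*np.array([np.cos(a),np.sin(a),0]); print(k,np.round((t-p)@R,4))
E
```

```text
[ 0.59612484 -0.05487411  0.38773652] 0.1390649073170338 216.99110587840636 0.6317976333459481
1 [ 0.0118 -0.0073 -0.    ]
2 [ 0.0243 -0.0135 -0.    ]
3 [ 0.0373 -0.0183 -0.    ]
4 [ 0.0507 -0.0219 -0.    ]
5 [ 0.0645 -0.024  -0.    ]
6 [ 0.0784 -0.0248 -0.    ]
7 [ 0.0922 -0.0242 -0.    ]
8 [ 0.106  -0.0222 -0.    ]
9 [ 0.1195 -0.0189 -0.    ]
10 [ 0.1326 -0.0142  0.    ]
11 [ 0.1451 -0.0082  0.    ]
12 [ 0.157 -0.001  0.   ]
13 [0.1682 0.0073 0.    ]
14 [1.784e-01 1.670e-02 1.000e-04]
```

In the tool's units: 0.092 m is 18.4, 0.078 m is 15.6.

pendant --rows '[[[0,0,0],0,0.3],[[0,0,0],0,0.3],[[0,0,0],0,0.3],[[0,0,0],0,0.3],[[0,0,0],0,0.3],[[2.4,-1.4,0],0,0.3],[[4.8,-2.6,0],0,0.3],[[7.4,-3.6,0],0,0.3],[[10.2,-4.4,0],0,0.3],[[12.8,-4.8,0],0,0.3],[[15.6,-5,0],0,0.3],[[18.4,-4.8,0],0,0.3]]' --grip_n 15

```text
time: 3.9
position: [0.5677, 0.0366, 0.3867]
tool_rot: [-2.178, -2.264, 0.003]
ft_force: [2.1, -4.0, -0.8]
grip_width: 0.412
grip_force: 15.0
```

```bash
python3 to.py 596 -58 386 2.1
```

```text
d [-0.0956  0.0247  0.0008] turn 0.002 yaw 2.2 pos [0.5677 0.0366 0.3867] t 3.9 F [ 2.1 -4.  -0.8] q7 -0.0
```

pendant --rows '[[[2.8,0.4,0],0,0.3],[[5.4,1,0],0,0.3],[[8.2,2,0],0,0.3],[[10.6,3.2,0],0,0.3],[[13,4.6,0],0,0.3],[[15.2,6.2,0],0,0.3],[[17.2,8.2,0],0,0.3],[[17.2,8.2,0],0,0.3],[[17.2,8.2,0],0,1],[[17.2,8.2,0],0,1],[[17.2,8.2,0],0,1],[[17.2,8.2,0],0,1],[[17.2,8.2,0],0,1],[[17.2,8.2,-8],0,1],[[17.2,8.2,-16],0,1],[[17.2,8.2,-16],0,1]]' --grip_n 15

```text
time: 5.5
position: [0.6072, 0.1234, 0.4731]
tool_rot: [2.175, 2.26, 0.014]
ft_force: [1.4, 0.1, -0.1]
grip_width: 0.966
grip_force: 0.0
```

```bash
python3 - <<'E'
from h import *
im,d=ctrl.get_image('top'); np.savez('pics/top1.npz',im=im,d=d)
cv2.imwrite('pics/top1.png',cv2.resize(np.clip(im[100:210,180:290,::-1]*1.5,0,255).astype(np.uint8),(550,550)))
E
python3 to.py 614 -16.6 400 11.5
```

```text
d [-0.1403  0.0014  0.07  ] turn -0.162 yaw 2.2 pos [0.6068 0.1234 0.4702] t 5.55 F [-0.1  0.1  0.5] q7 -0.12
```

View pics/top1.png

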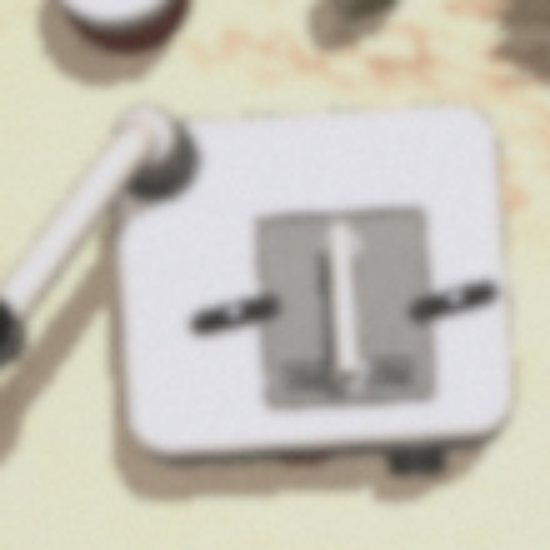

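The arm is well out to the left, with the nozzle at the left edge of the crop. The buttons now show clearly at crop (235,313) and (453,300), and the handle bar runs from (340,235) to (347,380). I'll measure those precisely.

```bash
cat > b.py <<'E'
import sys; from h import *
z=np.load('pics/%s.npz'%sys.argv[1]); im,d=z['im'],z['d']; C=cloud('top',d); g=im.max(2); Z=C[...,2]
v,u=np.mgrid[:384,:512]; H=(u>208)&(u<281)&(v>125)&(v<188)
def comps(mask,name,zz,mn=12):
    n,l,s,c=cv2.connectedComponentsWithStats(mask.astype(np.uint8))
    for i in range(1,n):
        if s[i,4]>mn:
            P=np.array([plane('top',b,a,zz)[:2]*1000 for a,b in np.argwhere(l==i)]); r=cv2.minAreaRect(P.astype(np.float32))
            m=P.mean(0); w=np.linalg.svd(P-m,full_matrices=False)[2][0]
            print(name,s[i,4],'mean',m.round(1),'rect',np.round(r[0],1),np.round(r[1],1),'axis deg',np.degrees(np.arctan2(w[1],w[0])).round(1)%180,'z',np.median(Z[l==i]).round(3))
comps(H&(g<75)&(Z>.09),'button',.112)
comps(H&(Z>.13)&(Z<.17)&(u>225),'handle',.148)
comps(H&(Z>.085)&(Z<.125)&(g<115)&(g>75),'panel',.102,100)
E
python3 b.py top1; python3 to.py 614 -16.6 400 11.5
```

```text
button 64 mean [696.1  19.4] rect [696.5  19.3] [18.6 37. ] axis deg 136.4 z 0.117
button 17 mean [ 621.1 -158.6] rect [ 621.4 -157.7] [14.6  8.8] axis deg 115.3 z 0.114
button 26 mean [615.6 -32.1] rect [614.7 -31.6] [12.4 18.5] axis deg 105.3 z 0.112
button 28 mean [ 614.4 -131.5] rect [ 614.9 -132.2] [10.2 23. ] axis deg 99.9 z 0.114
button 22 mean [609.6  -5.2] rect [610.2  -6.1] [20.4  8.8] axis deg 99.8 z 0.117
button 16 mean [574.7 -67.2] rect [575.3 -65.6] [14.9 13.7] axis deg 111.3 z 0.103
handle 153 mean [616.9 -80.4] rect [616.4 -80.5] [86.4 14. ] axis deg 2.0 z 0.147
panel 1096 mean [616.2 -82.6] rect [617.1 -82.3] [138.6 140.7] axis deg 93.4 z 0.102
d [-0.1403  0.0014  0.07  ] turn -0.162 yaw 2.2 pos [0.6068 0.1234 0.4702] t 5.55 F [-0.1  0.1  0.5] q7 -0.12
```

The gripper body would come within a few mm of the arm tube and the column while turning the left button. I'll swing the steam arm about 0.35 rad further out first.

In the tool's units: 0.08 m is 16, 0.041 m is 8.2.

pendant --rows '[[[0,0,8],0,1],[[0,0,16],0,1],[[0,0,16],0,1],[[0,0,16],0,0.3],[[0,0,16],0,0.3],[[0,0,16],0,0.3],[[0,0,16],0,0.3],[[0,0,16],0,0.3],[[0,0,16],0,0.3],[[0,0,16],0,0.3],[[0,0,16],0,0.3],[[0,0,16],0,0.3],[[1.8,2,16],0,0.3],[[3.5,4.3,16],0,0.3],[[4.9,6.7,16],0,0.3],[[5.6,8.2,16],0,0.3],[[5.6,8.2,16],0,0.3]]' --grip_n 15

```text
time: 7.25
position: [0.6436, 0.1623, 0.3863]
tool_rot: [-2.159, -2.263, -0.006]
ft_force: [-7.4, 14.3, 1.8]
grip_width: 0.403
grip_force: 15.8
```

pendant --rows '[[[0,0,0],0,1],[[0,0,0],0,1],[[0,0,0],0,1],[[0,0,0],0,1],[[0,0,0],0,1],[[0,0,-8],0,1],[[0,0,-16],0,1],[[0,0,-16],0,1]]' --grip_n 20

```text
time: 8.05
position: [0.6469, 0.1525, 0.4737]
tool_rot: [2.175, 2.259, 0.015]
ft_force: [-0.3, -1.4, 0.8]
grip_width: 0.975
grip_force: 0.0
```

```bash
python3 to.py 613.5 -17.5 400 -20; python3 to.py 613.5 -17.5 292 -80
```

```text
d [-0.1688 -0.0407  0.0729] turn 0.387 yaw 2.2 pos [0.6469 0.1525 0.4737] t 8.05 F [-0.3 -1.4  0.8] q7 -0.13
d [-0.1691 -0.0418  0.1809] turn 1.434 yaw 2.2 pos [0.6469 0.1525 0.4737] t 8.05 F [-0.3 -1.4  0.8] q7 -0.13
```

In the tool's units: -0.169 m is -33.8, -0.15 m is -30.

pendant --rows '[[[-10,-2,0],0.1,0.6],[[-20,-6,0],0.25,0.6],[[-30,-8,0],0.387,0.6],[[-33.8,-8.2,0],0.387,0.6],[[-33.8,-8.2,8],0.387,0.6],[[-33.8,-8.2,14],0.387,0.6],[[-33.8,-8.2,14],0.387,0.6],[[-33.8,-8.2,14],0.387,0.6]]'

```text
time: 8.85
position: [0.6116, -0.0172, 0.3971]
tool_rot: [-2.572, -1.803, 0.0]
ft_force: [-0.1, 0.1, 1.2]
grip_width: 0.601
grip_force: 0.0
```

```bash
python3 to.py 613.5 -17.5 292 -20
```

```text
d [0.0004 0.002  0.1051] turn 0.001 yaw -19.9 pos [ 0.6116 -0.0172  0.3971] t 8.85 F [-0.1  0.1  1.2] q7 -0.25
```

In the tool's units: 0.105 m is 21, 0.1 m is 20.

pendant --rows '[[[0,0.4,8],0,0.6],[[0,0.4,16],0,0.6],[[0,0.4,20],0,0.6],[[0,0.4,21],0,0.6],[[0,0.4,21],0,0.6],[[0,0.4,21],0,0.6]]'

```text
time: 9.45
position: [0.6145, -0.0179, 0.2943]
tool_rot: [2.571, 1.802, 0.005]
ft_force: [0.3, 0.1, 0.7]
grip_width: 0.605
grip_force: 0.0
```

```bash
python3 to.py 613.5 -17.5 292 -20
```

```text
d [ 0.     -0.0011  0.0023] turn 0.001 yaw -19.9 pos [ 0.6145 -0.0179  0.2943] t 9.45 F [0.3 0.1 0.7] q7 -0.21
```

pendant --rows '[[[0,0,0],0,0],[[0,0,0],0,0],[[0,0,0],0,0],[[0,0,0],0,0],[[0,0,0],0,0],[[0,0,0],0,0],[[0,0,0],0,0],[[0,0,0],0,0],[[0,0,0],0,0],[[0,0,0],0,0],[[0,0,0],0,0],[[0,0,0],0,0],[[0,0,0],0,0]]' --grip_n 20

```text
time: 10.75
position: [0.6137, -0.0184, 0.2921]
tool_rot: [2.572, 1.802, 0.001]
ft_force: [3.3, -4.6, 1.6]
grip_width: 0.114
grip_force: 19.9
```

```bash
python3 to.py 613.5 -17.5 292 -83
```

```text
d [ 0.0008 -0.0005  0.0001] turn 1.1 yaw -20.0 pos [ 0.6137 -0.0184  0.2921] t 10.75 F [ 3.3 -4.6  1.6] q7 -0.21
```

The wing is pinched: 9.9 mm between the pads, as expected. Next I turn it aside.

pendant --rows '[[[0,0,0],0.12,0],[[0,0,0],0.24,0],[[0,0,0],0.36,0],[[0,0,0],0.48,0],[[0,0,0],0.6,0],[[0,0,0],0.72,0],[[0,0,0],0.84,0],[[0,0,0],0.96,0],[[0,0,0],1.06,0],[[0,0,0],1.13,0],[[0,0,0],1.13,0],[[0,0,0],1.13,0]]'

```text
time: 11.95
position: [0.6131, -0.0176, 0.292]
tool_rot: [-3.137, -0.149, 0.001]
ft_force: [0.6, -2.3, 5.8]
grip_width: 0.117
grip_force: 19.9
```

```bash
python3 to.py 613.5 -17.5 292 -85
```

```text
d [ 0.0004 -0.0001  0.    ] turn 0.007 yaw -84.6 pos [ 0.6131 -0.0176  0.292 ] t 11.95 F [ 0.6 -2.3  5.8] q7 -1.27
```

pendant --rows '[[[0,0,0],0,0.3],[[0,0,0],0,0.3],[[0,0,0],0,0.3],[[0,0,-8],0,0.3],[[0,0,-16],0,0.3],[[0,0,-16],0,0.6],[[0,0,-16],0,0.6]]'

```text
time: 12.65
position: [0.6134, -0.0177, 0.3723]
tool_rot: [-3.137, -0.147, -0.002]
ft_force: [-0.2, 0.2, 0.1]
grip_width: 0.403
grip_force: 0.0
```

```bash
python3 to.py 618 -145 400 14;python3 to.py 618 -145 292 14
```

```text
d [-0.0073  0.1272 -0.0278] turn 1.42 yaw -84.6 pos [ 0.6134 -0.0177  0.3723] t 12.65 F [-0.2  0.2  0.1] q7 -1.31
d [-0.0074  0.1273  0.0802] turn 1.42 yaw -84.6 pos [ 0.6134 -0.0177  0.3723] t 12.65 F [-0.2  0.2  0.1] q7 -1.31
```

In the tool's units: 0.127 m is 25.4, 0.08 m is 16.

pendant --rows '[[[-0.4,8,-2],-0.15,0.6],[[-0.6,16,-4],-0.3,0.6],[[-1.4,25.4,-4],-0.45,0.6],[[-1.4,25.4,-4],-0.6,0.6],[[-1.4,25.4,-4],-0.75,0.6],[[-1.4,25.4,-4],-0.9,0.6],[[-1.4,25.4,-4],-1.05,0.6],[[-1.4,25.4,-4],-1.2,0.6],[[-1.4,25.4,-4],-1.35,0.6],[[-1.4,25.4,-4],-1.48,0.6],[[-1.4,25.4,-4],-1.48,0.6],[[-1.4,25.4,4],-1.48,0.6]]'

```text
time: 13.85
position: [0.6197, -0.1456, 0.3554]
tool_rot: [2.218, 2.215, 0.009]
ft_force: [1.0, -0.7, 0.1]
grip_width: 0.601
grip_force: 0.0
```

```bash
python3 to.py 618 -145 292 0
```

```text
d [ 0.0007 -0.0022  0.0633] turn -0.001 yaw -0.1 pos [ 0.6197 -0.1456  0.3554] t 13.85 F [ 1.  -0.7  0.1] q7 0.33
```

In the tool's units: 0.061 m is 12.2, 0.05 m is 10.

pendant --rows '[[[0,-0.4,6],0,0.6],[[0,-0.4,10],0,0.6],[[0,-0.4,12.2],0,0.6],[[0,-0.4,12.2],0,0.6],[[0,-0.4,12.2],0,0],[[0,-0.4,12.2],0,0],[[0,-0.4,12.2],0,0],[[0,-0.4,12.2],0,0],[[0,-0.4,12.2],0,0],[[0,-0.4,12.2],0,0],[[0,-0.4,12.2],0,0],[[0,-0.4,12.2],0,0],[[0,-0.4,12.2],0,0],[[0,-0.4,12.2],0,0],[[0,-0.4,12.2],0,0],[[0,-0.4,12.2],0,0],[[0,-0.4,12.2],0,0]]'

```text
time: 15.55
position: [0.618, -0.1453, 0.2917]
tool_rot: [2.214, 2.219, 0.005]
ft_force: [6.7, -2.4, -2.7]
grip_width: 0.113
grip_force: 19.9
```

```bash
python3 to.py 618.5 -144.6 292 -85
```

```text
d [ 0.0007  0.0005 -0.0003] turn 1.486 yaw 0.1 pos [ 0.618  -0.1453  0.2917] t 15.55 F [ 6.7 -2.4 -2.7] q7 0.36
```

pendant --rows '[[[0,0,0],0.15,0],[[0,0,0],0.3,0],[[0,0,0],0.45,0],[[0,0,0],0.6,0],[[0,0,0],0.75,0],[[0,0,0],0.9,0],[[0,0,0],1.05,0],[[0,0,0],1.2,0],[[0,0,0],1.35,0],[[0,0,0],1.49,0],[[0,0,0],1.49,0],[[0,0,0],1.49,0]]'

```text
time: 16.75
position: [0.6178, -0.145, 0.2917]
tool_rot: [3.137, 0.13, 0.009]
ft_force: [5.7, -1.3, -1.1]
grip_width: 0.117
grip_force: 20.0
```

pendant --rows '[[[0,0,0],0,0.3],[[0,0,0],0,0.3],[[0,0,0],0,0.3],[[0,0,-8],0,0.3],[[0,0,-16],0,0.3],[[0,0,-20],0,0.3]]'

```text
time: 17.35
position: [0.6163, -0.1457, 0.3941]
tool_rot: [3.138, 0.129, 0.005]
ft_force: [0.3, -0.7, -0.5]
grip_width: 0.297
grip_force: 0.0
```

```bash
python3 - <<'E'
from h import *
im,d=ctrl.get_image('top'); np.savez('pics/top2.npz',im=im,d=d)
cv2.imwrite('pics/top2.png',cv2.resize(np.clip(im[100:210,180:290,::-1]*1.5,0,255).astype(np.uint8),(550,550)))
E
python3 b.py top2; python3 to.py 616.6 -80.5 310 92
```

```text
button 2298 mean [ 622.3 -107. ] rect [629.1 -97.1] [153.7 179.9] axis deg 152.5 z 0.632
button 67 mean [696.6  19.1] rect [697.2  18.5] [18.6 38.9] axis deg 137.1 z 0.118
button 18 mean [627.5 -16.5] rect [627.5 -16.5] [ 5.8 14.7] axis deg 179.1 z 0.12
button 28 mean [598.8 -20.3] rect [598.1 -20.4] [ 8.7 20.5] axis deg 3.5999999999999943 z 0.111
panel 162 mean [613.9 -26.8] rect [614.3 -26.3] [118.8  32.1] axis deg 170.2 z 0.102
d [ 0.0045 -0.0655  0.0865] turn 0.047 yaw -85.3 pos [ 0.6169 -0.1461  0.3966] t 17.4 F [ 1.  -0.6  1.6] q7 -1.07
```

View pics/top2.png

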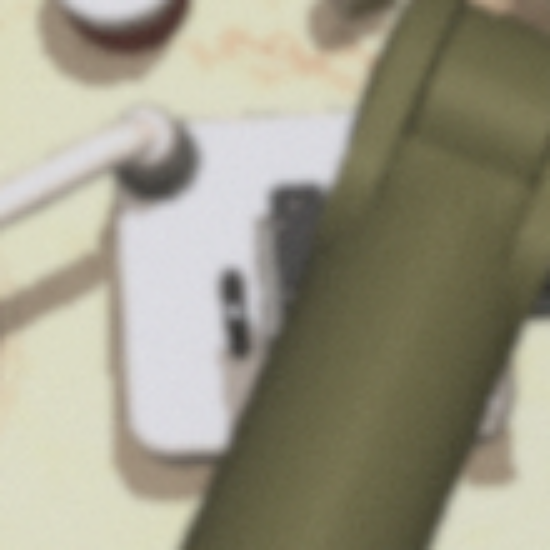

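The left button lies along the panel edge, at about -1.48 rad. The right one is hidden by the forearm, but the turn I measured was 1.49 rad past alignment. Now for the handle.

In the tool's units: -0.065 m is -13, -0.04 m is -8.

pendant --rows '[[[0.8,-8,0],0.047,0.6],[[0.8,-13,0],0.047,0.6],[[0.8,-13,2],0.047,0.6],[[0.8,-13,2],0.047,0.6],[[0.8,-13,2],0.047,0.6]]'

```text
time: 17.9
position: [0.6143, -0.0812, 0.3803]
tool_rot: [3.14, 0.053, -0.002]
ft_force: [-0.0, -0.7, 0.1]
grip_width: 0.584
grip_force: 0.0
```

```bash
python3 to.py 616.6 -80.5 304.5 92.1
```

```text
d [ 0.0024 -0.0007  0.0758] turn -0.003 yaw -88.0 pos [ 0.6143 -0.0812  0.3803] t 17.9 F [-0.  -0.7  0.1] q7 -1.23
```

pendant --rows '[[[0.2,-0.2,6],0,0.6],[[0.2,-0.2,12],0,0.6],[[0.2,-0.2,15.4],0,0.6],[[0.2,-0.2,15.4],0,0.6],[[0.2,-0.2,15.4],0,0.6]]'

```text
time: 18.4
position: [0.616, -0.0797, 0.3045]
tool_rot: [3.141, 0.054, 0.001]
ft_force: [0.0, 0.2, 0.6]
grip_width: 0.597
grip_force: 0.0
```

```bash
python3 to.py 616.6 -80.5 304.5 92.1
```

```text
d [0.0006 0.0008 0.    ] turn -0.002 yaw -88.0 pos [ 0.616  -0.0797  0.3045] t 18.4 F [0.  0.2 0.6] q7 -1.19
```

pendant --rows '[[[0,0.2,0],0,0],[[0,0.2,0],0,0],[[0,0.2,0],0,0],[[0,0.2,0],0,0],[[0,0.2,0],0,0],[[0,0.2,0],0,0],[[0,0.2,0],0,0],[[0,0.2,0],0,0],[[0,0.2,0],0,0],[[0,0.2,0],0,0],[[0,0.2,0],0,0],[[0,0.2,0],0,0],[[0,0.2,0],0,0],[[0,0.2,0],0,0]]' --grip_n 40

```text
time: 19.8
position: [0.6158, -0.08, 0.3039]
tool_rot: [3.141, 0.056, 0.001]
ft_force: [0.3, -1.8, 2.5]
grip_width: 0.155
grip_force: 40.0
```

```bash
python3 to.py 616.6 -80.5 304.5 92.1
```

```text
d [ 0.0008  0.0005 -0.0006] turn -0.001 yaw -88.0 pos [ 0.6158 -0.08    0.3039] t 19.8 F [ 0.3 -1.8  2.5] q7 -1.19
```

pendant --rows '[[[0,0,-2],0,0],[[0,0,-4],0,0],[[0,0,-6],0,0],[[0,0,-6],0,0]]'

```text
time: 20.2
position: [0.6164, -0.0798, 0.3357]
tool_rot: [-3.141, -0.057, -0.005]
ft_force: [-0.3, -0.1, -2.8]
grip_width: 0.157
grip_force: 40.0
```

```bash
python3 to.py 544.3 -321.7 304.5 92.1
```

```text
d [-0.0808  0.2391  0.0309] turn -0.001 yaw -87.9 pos [ 0.6164 -0.0798  0.3357] t 20.2 F [-0.3 -0.1 -2.8] q7 -1.21
```

Lifted with the expected load (13.6 mm grip, about 2.5 N). Now carrying it high over to the mat.

pendant --rows '[[[0,0,-4],0,0],[[0,0,-8],0,0],[[0,0,-12],0,0],[[-2,6,-12],0,0],[[-4,12,-12],0,0],[[-6,18,-12],0,0],[[-8,24,-12],0,0],[[-10,30,-12],0,0],[[-12,36,-12],0,0],[[-14,42,-12],0,0],[[-15.6,46,-12],0,0],[[-16.2,47.8,-12],0,0],[[-16.2,47.8,-12],0,0],[[-16.2,47.8,-12],0,0]]'

```text
time: 21.6
position: [0.5442, -0.3202, 0.3935]
tool_rot: [-3.14, -0.059, -0.001]
ft_force: [0.1, -0.0, -2.7]
grip_width: 0.154
grip_force: 40.0
```

```bash
python3 to.py 544.3 -321.7 216 92.1; python3 - <<'E'
from h import *
im,d=ctrl.get_image('scene'); cv2.imwrite('pics/sc3.png',cv2.resize(np.clip(im[130:330,200:450,::-1]*1.5,0,255).astype(np.uint8),(750,600)))
E
```

```text
d [-0.      0.0018  0.1775] turn 0.001 yaw -87.9 pos [ 0.5442 -0.3202  0.3935] t 21.6 F [ 0.1 -0.  -2.7] q7 -0.79
```

View pics/sc3.png

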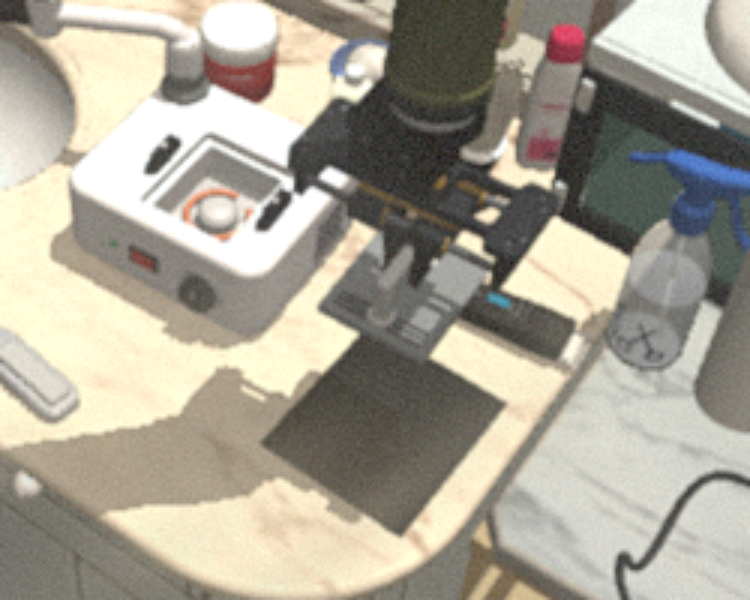

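The panel hangs level above the mat and both buttons lie parallel to the opening's edges. Now lowering it.

In the tool's units: 0.168 m is 33.6, 0.165 m is 33.

pendant --rows '[[[0,0.4,4],0,0],[[0,0.4,10],0,0],[[0,0.4,16],0,0],[[0,0.4,22],0,0],[[0,0.4,27],0,0],[[0,0.4,30],0,0],[[0,0.4,32],0,0],[[0,0.4,33],0,0],[[0,0.4,33.6],0,0],[[0,0.4,33.6],0,0],[[0,0.4,33.6],0,0]]'

```text
time: 22.75
position: [0.5438, -0.3239, 0.2267]
tool_rot: [3.141, 0.056, 0.002]
ft_force: [0.5, -0.7, -2.7]
grip_width: 0.154
grip_force: 40.0
```

```bash
python3 to.py 544.3 -321.7 216 92.1
```

```text
d [ 0.0006 -0.0021  0.0107] turn -0.001 yaw -88.0 pos [ 0.5438 -0.3239  0.2267] t 22.75 F [ 0.5 -0.7 -2.7] q7 -0.7
```

pendant --rows '[[[0,-0.4,0.6],0,0],[[0,-0.4,1.2],0,0],[[0,-0.4,1.6],0,0],[[0,-0.4,1.8],0,0],[[0,-0.4,2],0,0],[[0,-0.4,2.2],0,0],[[0,-0.4,2.2],0,0],[[0,-0.4,2.2],0,0]]'

```text
time: 23.55
position: [0.5433, -0.3217, 0.2159]
tool_rot: [-3.14, -0.056, -0.0]
ft_force: [-2.0, 2.8, 5.7]
grip_width: 0.156
grip_force: 40.0
```

```bash
python3 to.py 544.3 -321.7 216 92.1
```

```text
d [ 0.001   0.0001 -0.0001] turn -0.001 yaw -87.9 pos [ 0.5433 -0.3217  0.2159] t 23.55 F [-2.   2.8  5.7] q7 -0.69
```

Contact with the mat at the expected height, with Fz going from -2.7 to +5.7 N. Releasing and retreating upward.

In the tool's units: -0.2 m is -40, -0.17 m is -34.

pendant --rows '[[[0,0,0],0,0.7],[[0,0,0],0,0.7],[[0,0,0],0,0.7],[[0,0,0],0,0.7],[[0,0,0],0,0.7],[[0,0,-6],0,0.7],[[0,0,-14],0,0.7],[[0,0,-24],0,0.7],[[0,0,-34],0,0.7],[[8,0,-40],0,0.7],[[16,-2,-40],0,0.7],[[16,-2,-40],0,0.7],[[16,-2,-40],0,0.7]]'

```text
time: 24.85
position: [0.6239, -0.3078, 0.4136]
tool_rot: [3.141, 0.059, -0.003]
ft_force: [-0.3, -0.7, -0.1]
grip_width: 0.698
grip_force: 0.0
```

```bash
python3 - <<'E'
from h import *
s=ctrl.get_state(); print(s['ft_force'],s['qd'].round(3),s['position'])
im,d=ctrl.get_image('scene'); cv2.imwrite('pics/sc4.png',cv2.resize(np.clip(im[130:330,200:450,::-1]*1.5,0,255).astype(np.uint8),(750,600)))
C=cloud('scene',d); X,Y,Z=C[...,0],C[...,1],C[...,2]
for a,b in((.009,.019),(.045,.075)):
    m=(abs(X-.544)<.1)&(abs(Y+.322)<.09)&(Z>a)&(Z<b); print(m.sum(),C[m].mean(0).round(4),cv2.minAreaRect((C[m][:,:2]*1000).astype(np.float32)))
E
```

```text
[-0.31536266 -0.68623607 -0.08796204] [ 0.012 -0.029  0.038  0.04   0.02  -0.002 -0.   ] [ 0.62389133 -0.30777218  0.41360784]
1055 [ 0.5394 -0.3266  0.0137] ((546.85595703125, -326.96942138671875), (140.64138793945312, 161.00962829589844), 83.92230224609375)
172 [ 0.5397 -0.3247  0.0579] ((542.9490356445312, -322.9519348144531), (89.13721466064453, 15.663857460021973), 2.4206979274749756)
```

View pics/sc4.png

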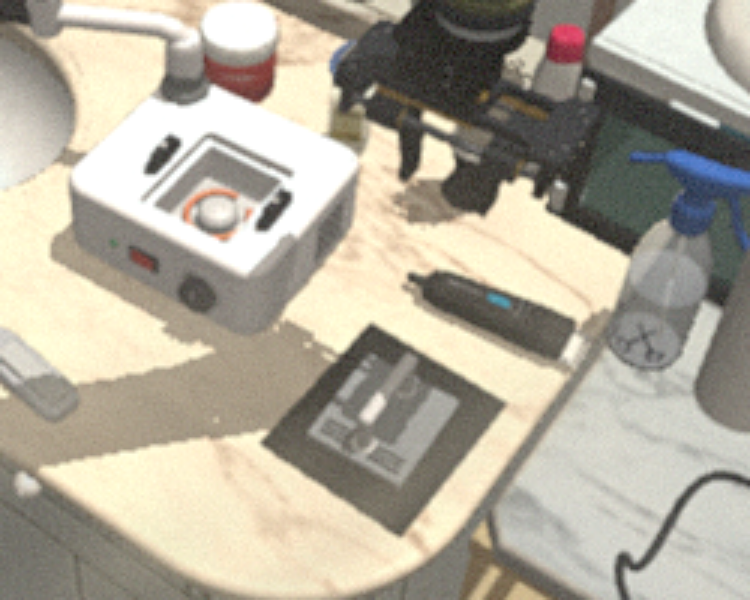

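The panel lies flat and handle up in the middle of the mat. Its handle measures (543,-323) against a mat centre of (544,-322). The buttons and the arm are still open, and the gripper is clear.

pendant --rows '[[[0,0,0],0,0.7],[[0,0,0],0,0.7],[[0,0,0],0,0.7]]'

```text
time: 25.2
position: [0.6222, -0.3093, 0.415]
tool_rot: [-3.141, -0.054, -0.001]
ft_force: [-0.0, 0.4, -0.1]
grip_width: 0.701
grip_force: 0.0
```

```bash
python3 -c "
from bench import ctrl
print(ctrl.close_job())"
```

```text
the job is handed in; nothing more can be done
None
```

The job is handed in at 25 s: steam arm swung out left, both buttons turned aside, and the panel lying flat, handle up, about 2 mm from the mat's centre; the hand-in call did not return a verdict.

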